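# Transfer a row of tubes to the other rack in reverse order

## Task

Move the four tubes from the grey rack to the empty blue rack in reverse order: the tube that stands leftmost in the grey rack goes into the rightmost hole of the blue one, the second from the left into the second from the right, and so on. The coloured clips on the grey rack stay and show where each tube stood. Leave every tube upright, fully down in its hole, and let go.

Things in the scene. Friction and masses are not known exactly. Their poses are not given: they have to be found in the camera images.
- grey_rack: Grey block rack with the tubes, fixed: 66 mm in x, 210 in y, 55 high. Origin at the centre of its underside, on the bench; x points away from the robot (turned at most 0.3 rad), y along the row to the robot's left, z up. Four square holes at x = 0, y = +75, +25, -25, -75 mm, each 33 mm wide, floor 5 mm above the bench. Colour clips on its front.
- blue_rack: Blue rack, empty, fixed, left or right of the grey one and of the same sizes: 66 x 210 x 55 mm, square holes 33 mm wide at x = 0, y = +75, +25, -25, -75 mm, floor 5 mm above the bench. Origin at the centre of its underside; x away from the robot (turned at most 0.3 rad), y along the row to the robot's left, z up.
- red_tube_center (a point): Centre (half-way up) of the upright 50 ml tube with a red dot on its cap. 115 mm tall, z up; body 28 mm across, conical tip, blue cap 34 mm across (its top 13 mm) with a flat red dot on top; about 40 g. Seated in a hole the centre is 62.5 mm above the bench, the cap from 107 to 120 mm. Caps are 16 mm apart along the row: grip the cap fore and aft, one finger in front of the row, one behind.
- yellow_tube_center (a point): Centre (half-way up) of the upright 50 ml tube with a yellow dot on its cap. 115 mm tall, z up; body 28 mm across, conical tip, blue cap 34 mm across (its top 13 mm) with a flat yellow dot on top; about 40 g. Seated in a hole the centre is 62.5 mm above the bench, the cap from 107 to 120 mm. Caps are 16 mm apart along the row: grip the cap fore and aft, one finger in front of the row, one behind.
- green_tube_center (a point): Centre (half-way up) of the upright 50 ml tube with a green dot on its cap. 115 mm tall, z up; body 28 mm across, conical tip, blue cap 34 mm across (its top 13 mm) with a flat green dot on top; about 40 g. Seated in a hole the centre is 62.5 mm above the bench, the cap from 107 to 120 mm. Caps are 16 mm apart along the row: grip the cap fore and aft, one finger in front of the row, one behind.
- white_tube_center (a point): Centre (half-way up) of the upright 50 ml tube with a white dot on its cap. 115 mm tall, z up; body 28 mm across, conical tip, blue cap 34 mm across (its top 13 mm) with a flat white dot on top; about 40 g. Seated in a hole the centre is 62.5 mm above the bench, the cap from 107 to 120 mm. Caps are 16 mm apart along the row: grip the cap fore and aft, one finger in front of the row, one behind.
- red_clip: Small red clip (26 mm wide, a flat tab 52 mm above the bench) fixed to the robot's side of the grey rack. It marks the place where the tube with the red dot stands at the start, and stays there. Origin on the bench 35.5 mm in front of that hole's centre (the hole is at x = +35.5 mm, y = 0 in the clip's frame); axes as the grey rack's.
- yellow_clip: Small yellow clip (26 mm wide, a flat tab 52 mm above the bench) fixed to the robot's side of the grey rack. It marks the place where the tube with the yellow dot stands at the start, and stays there. Origin on the bench 35.5 mm in front of that hole's centre (the hole is at x = +35.5 mm, y = 0 in the clip's frame); axes as the grey rack's.
- green_clip: Small green clip (26 mm wide, a flat tab 52 mm above the bench) fixed to the robot's side of the grey rack. It marks the place where the tube with the green dot stands at the start, and stays there. Origin on the bench 35.5 mm in front of that hole's centre (the hole is at x = +35.5 mm, y = 0 in the clip's frame); axes as the grey rack's.
- white_clip: Small white clip (26 mm wide, a flat tab 52 mm above the bench) fixed to the robot's side of the grey rack. It marks the place where the tube with the white dot stands at the start, and stays there. Origin on the bench 35.5 mm in front of that hole's centre (the hole is at x = +35.5 mm, y = 0 in the clip's frame); axes as the grey rack's.
There are look-alikes about, which are no part of the job. Leave any orange, pink or purple look-alike of the part that bears red_tube_center alone.

How it is judged:
By the outcome, as a careful person would: the job done as asked, in the order asked, and still so for the second after the job is handed in, with the robot touching nothing.
It also fails if it takes over 144 s, if anything falls off the work surface, if the arm or the gripper's body presses on something with over 40 N, if the wrist force passes 120 N, or if a joint passes its speed limit or range.

## Robot

A 7-joint arm with a two-finger parallel gripper is mounted at the origin on a cart in front of the work surface, level with it; the furniture and walls round the work are solid. World frame = base frame: x ahead of the robot, y to its left, z up, the work surface at z = 0. Lengths are in m, angles in rad, forces in N, time in s.
With the tool pointing down it reaches from about 0.425 to 0.925 m from the base axis. Payload 6.8 kg.
Tool frame: the origin (TCP) lies on the centre line of the jaws, within the pads' length; the fingertips stand 25 mm ahead of it and the grasp point (between the pads) lies 6 mm ahead of it; z points along the fingers, y is the direction in which the jaws open and shut (so a half turn about z gives the same grasp; the last joint's range is limited). The gripper opens to 85 mm and grips with 20 to 120 N. Pads are 22 mm wide; open, the fingers measure 114 mm over their backs; the gripper's body (76 mm by 85 mm) begins 54 mm behind the grasp point. The pads swing forward as they close: fully open they stand 13 mm farther back than shut.
Start: joints at [1.214, 0.477, 0.022, 1.555, -0.011, 1.109, -0.083], TCP at [0.166, -0.654, 0.256] pointing down, gripper open.
Joint ranges: [-2.96, 2.96], [-0.34, 2.1], [-1.41, 1.46], [0.24, 2.44], [-1.37, 4.51], [0.17, 1.92], [-2.96, 2.96]. Speed limits (rad/s): [2.39, 2.39, 3.14, 3.14, 3.14, 3.14, 3.14].

## Interface

Orientations are given as a 3x3 rotation matrix whose columns are the frame's x, y, z axes.
In Python, from bench import arm gives the robot as it stands. The module is installed in compiled form; this text tells all that it offers.
- The arm moves only by the tool step_arm, never from a script. Its argument "motion" is a list that holds one entry, the list of rows, each a list of 4 numbers: the shift along the world's x, y, z in mm, then the turn about the world's z in degrees. In form: [[[tx, ty, tz, twist], ...]]. A call has 1 to 5 rows; each row is the pose to reach, as a shift and turn from the pose commanded when the call began; what a row does not reach only later rows make up. A row lasts 1/10 s, in which the tool goes at most 50 mm and 8.59 degrees, less where a joint would pass 70% of its speed; a pose out of reach is approached as far as the arm can. A call with a gripper value outside its range is refused whole. "jaw" is the opening, from 0 (shut) to 1 (fully open), set as the call begins (left out, the last holds). The fingers move at their own pace and stop on an object; "squeeze" is the grip in N (left out, the last holds). Time passes only in rows, so rows that repeat a pose let the fingers close. It gives the time, the measured TCP pose, the force and the opening at its end, in the units of the state.
- arm.read_state(): the state, without advancing time (a new reading comes with each control period).
- arm.read_camera(name): name is "side" or "top"; returns a dict with "image" (420x560x3 uint8, red, green, blue), "range_z" (420x560 float32, m along the optical axis (not along the pixel's ray), 0 where there is no reading), "intrinsics" (3x3 intrinsics, pixels), "R" (3x3) and "t" (3): a world point X has camera coordinates R X + t. Camera axes: x right, y down, z forward; pixel columns grow to the right and rows downward; lengths in m; the calibration is good to about 2 mm. A picture is of the moment at which its call begins.
- arm.job_done(): hands the job in, once; it reports no verdict.
Trained networks look in a picture, given as the dict that the camera call returned (one of the last four; its "shot" number tells which), for a name from the list of things; names that differ only in an ending like _2 or _b are one class to them, and where a whole thing is asked for, a point or a joint stands for the part that bears it (a point fixed in the world has none). Each returns a list of dicts, best first, with "conf" (0 to 1); they miss things now and then, are a little off and sometimes report something else, mostly with a low value. They report only what shows in the picture. A call takes as long as a camera call. They do not tell look-alikes from the thing itself.
- arm.spot_in(picture, target): "centre" ([x, y, z] in m, in the coordinates of the camera as it stood for that picture, good to about 4 mm: the middle of the surface that is visible of it).
- arm.mark_of(picture, target): "centre" ([x, y, z] in m, in the coordinates of the camera as it stood for that picture, good to about 4 mm: a listed point, or the origin of a listed thing).
The state is a dict: "t": time; "qpos": joint angles; "joint_velocities": joint speeds; "tau": joint torques, N m; "ee_pos": TCP position; "eef_rot": TCP orientation; "wrist_force": force on the tool from outside, world axes, zero at the start; "ft_torque": the same for the moment, N m; "gripper_width": finger opening in m.
Only numpy, scipy, OpenCV 4.12 (cv2) and the standard library are available. Lean on these libraries where they do the work, as an engineer would, in place of code of your own. Each camera call takes 0.05 s, during which the arm holds its last target.

## Working session

There is one attempt and no reset: what is moved stays moved. The work goes in short steps, Python scripts to look and compute and a tool call to move; the robot and the scene stay as the last step left them, time stands still between calls to the robot, and variables do not carry over. Pictures are saved under pics/ and viewed, and the job is handed in when it is done.

Besides the shell and the picture viewer there is one more tool, called after "Emit:" as name(argument=value, ...), one argument or row to a line, values as JSON. step_arm: Moves the arm, as the interface text tells. Its arguments: {"type":"object","properties":{"motion":{"type":"array","items":{"type":"array","items":{"type":"array","items":{"type":"number"}}}},"jaw":{"type":"number"},"squeeze":{"type":"number"}},"required":["motion"]}

```bash
mkdir -p pics
cat > h.py <<'E'
import numpy as np, cv2
from bench import arm
def shot(n,fn=None):
    p=arm.read_camera(n)
    if fn: cv2.imwrite('pics/'+fn,p['image'][:,:,::-1])
    return p
def w(p,c): return p['R'].T@(np.array(c)-p['t'])
def cloud(p):
    z=p['range_z'];K=p['intrinsics'];v,u=np.indices(z.shape)
    c=np.stack([(u-K[0,2])/K[0,0]*z,(v-K[1,2])/K[1,1]*z,z],-1)
    return (c-p['t'])@p['R']
def px(p,X):
    c=p['R']@np.array(X)+p['t'];q=p['intrinsics']@c;return q[:2]/q[2]
E
python3 - <<'E'
from h import *
s=arm.read_state()
for k in ['t','ee_pos','eef_rot','gripper_width','qpos']: print(k,np.round(s[k],3))
for n in ['top','side']:
    p=shot(n,n+'1.png'); print(n,'cam at',-p['R'].T@p['t'])
    for t in ['grey_rack','blue_rack','red_tube_center','yellow_tube_center','green_tube_center','white_tube_center','red_clip','yellow_clip','green_clip','white_clip']:
        for d in arm.mark_of(p,t): 
            print(t,round(d['conf'],2),np.round(w(p,d['centre']),4),np.round(px(p,w(p,d['centre']))))
E
```

```text
t 0.0
ee_pos [ 0.166 -0.654  0.255]
eef_rot [[ 0.969  0.246 -0.001]
 [ 0.246 -0.969  0.002]
 [-0.    -0.002 -1.   ]]
gripper_width 0.085
qpos [ 1.214  0.478  0.022  1.556 -0.012  1.109 -0.083]
top cam at [ 0.50618397 -0.02076148  1.24863478]
grey_rack 0.55 [0.5787 0.2188 0.0008] [200. 185.]
blue_rack 0.86 [ 5.938e-01 -1.907e-01  2.000e-04] [367. 183.]
red_tube_center 0.68 [0.5732 0.1418 0.0646] [228. 186.]
red_tube_center 0.68 [0.4805 0.0672 0.0568] [259. 227.]
red_tube_center 0.68 [0.6738 0.2109 0.0621] [200. 143.]
red_tube_center 0.62 [0.6695 0.1493 0.0593] [226. 146.]
red_tube_center 0.47 [0.5885 0.0564 0.0602] [265. 181.]
yellow_tube_center 0.57 [0.5785 0.2914 0.0602] [165. 183.]
green_tube_center 0.6 [0.5766 0.1926 0.0628] [206. 184.]
white_tube_center 0.79 [0.5765 0.244  0.0624] [184. 184.]
red_clip 0.43 [0.5371 0.1428 0.0024] [230. 203.]
red_clip 0.15 [ 0.5394  0.298  -0.0009] [168. 200.]
yellow_clip 0.58 [0.5422 0.3015 0.0025] [166. 199.]
green_clip 0.49 [5.397e-01 1.938e-01 1.000e-04] [210. 201.]
white_clip 0.61 [ 5.892e-01 -1.911e-01  4.000e-04] [367. 185.]
white_clip 0.48 
[... 309 characters left out ...]
center 0.86 [0.668  0.1451 0.053 ] [199. 247.]
red_tube_center 0.75 [0.5867 0.0541 0.0567] [260. 234.]
red_tube_center 0.62 [0.6741 0.212  0.0531] [172. 265.]
yellow_tube_center 0.96 [0.5818 0.2951 0.0575] [178. 308.]
green_tube_center 0.63 [ 0.546   0.2937 -0.001 ] [202. 343.]
white_tube_center 0.81 [0.5785 0.2416 0.0591] [202. 288.]
red_clip 0.64 [ 0.5897 -0.1843 -0.0046] [311. 210.]
red_clip 0.45 [ 0.5278  0.1455 -0.002 ] [262. 292.]
red_clip 0.15 [0.5441 0.2951 0.    ] [202. 344.]
yellow_clip 0.66 [0.5446 0.2955 0.0006] [202. 343.]
green_clip 0.44 [ 0.539   0.1969 -0.0042] [241. 308.]
white_clip 0.72 [0.574  0.1425 0.0586] [240. 257.]
white_clip 0.46 [ 0.5394  0.2476 -0.003 ] [223. 327.]
```

View pics/top1.png

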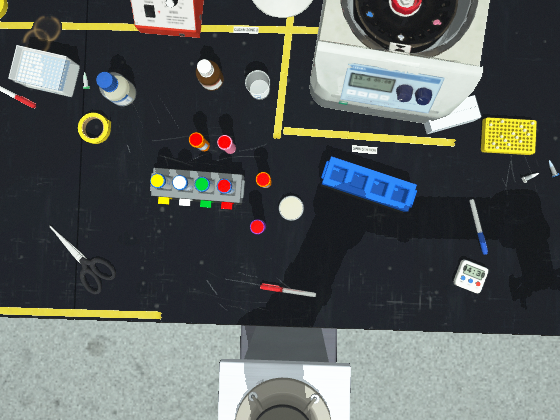

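View pics/side1.png

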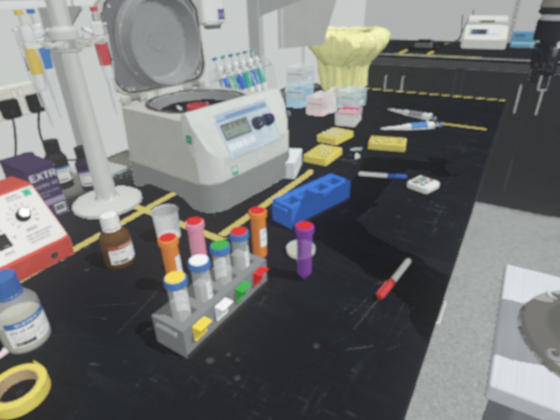

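Run:
```python
import cv2
i=cv2.imread('pics/top1.png')[110:260,130:290]
cv2.imwrite('pics/crop1.png',cv2.resize(i,None,fx=4,fy=4,interpolation=cv2.INTER_CUBIC))
```

```text
(no output)
```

View pics/crop1.png

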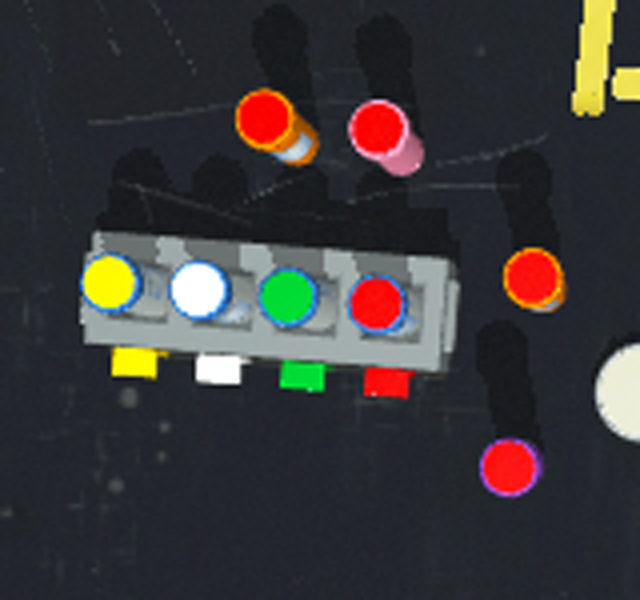

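Top view: grey rack at about (200,185). From the left, its blue-capped tubes are yellow (157,181), white (180,183), green (202,184) and red (224,186), and the clips below show the same order. The blue rack is at (368,183) and empty.

Things that could pass for the red tube:
- (224,186): blue cap, in the rack behind the red clip. This is the one to use.
- (196,140): orange
- (225,143): pink
- (263,179): orange
- (257,227): purple

The crop confirms the choice. Next I'll measure precisely.

```bash
cat > meas.py <<'E'
from h import *
def rect(p,ctr,zlo,zhi,r=0.14):
    X=cloud(p).reshape(-1,3); ok=(p['range_z'].reshape(-1)>0)
    m=ok&(X[:,2]>zlo)&(X[:,2]<zhi)&(np.hypot(X[:,0]-ctr[0],X[:,1]-ctr[1])<r)
    return X[m],p['image'].reshape(-1,3)[m]
def rackfit(p,ctr,filt):
    X,c=rect(p,ctr,0.048,0.062); c=c.astype(int); k=filt(c); X=X[k]
    R=cv2.minAreaRect((X[:,:2]*1000).astype(np.float32))
    return len(X),np.round(R[0],1),np.round(R[1],1),round(R[2],2),round(X[:,2].mean()*1000,1),X
def caps(p,ctr):
    X,c=rect(p,ctr,0.112,0.128,0.15); hsv=cv2.cvtColor(c[None].astype(np.uint8),cv2.COLOR_RGB2HSV)[0].astype(int)
    H,S,V=hsv.T
    ms={'yellow':(H>22)&(H<38)&(S>120),'white':(S<40)&(V>180),'green':(H>45)&(H<85)&(S>120),'red':((H<6)|(H>174))&(S>150)}
    for n,m in ms.items():
        Y=X[m]
        if len(Y)<5: print(n,'few');continue
        r=cv2.minEnclosingCircle((Y[:,:2]*1000).astype(np.float32))
        print(n,len(Y),'mean',np.round(Y.mean(0)*1000,1),'circ',np.round(r[0],1),round(r[1],1))
E
python3 - <<'E'
from meas import *
for n in ['top','side']:
    p=shot(n); print(n)
    b=rackfit(p,(.592,-.19),lambda c:(c[:,2]>c[:,0]+60)); print('blue',b[:5])
    g=rackfit(p,(.577,.219),lambda c:(abs(c[:,2]-c[:,0])<30)&(c[:,0]>90)); print('grey',g[:5])
    caps(p,(.577,.215))
    for cc in 'red yellow green white'.split(): 
        pass
E
```

```text
top
blue (1834, array([ 589.4, -187.2]), array([222.6,  66.7]), 72.95, np.float64(54.7))
grey (1495, array([597. , 220.7]), array([136.1, 221. ]), 4.94, np.float64(54.7))
yellow 122 mean [579.7 293.4 121.4] circ [580.4 293.4] 14.2
white 126 mean [576.7 243.  121.5] circ [576.8 242.7] 14.3
green 123 mean [574.5 193.  121.2] circ [574.6 193.1] 14.2
red 366 mean [636.6 162.  118. ] circ [628.5 144.6] 93.1
side
blue (832, array([ 587.8, -184.9]), array([212.7,  69.3]), 73.22, np.float64(51.1))
grey (2363, array([577.8, 226.9]), array([148.6, 208.3]), 18.44, np.float64(52.3))
yellow 166 mean [578.3 294.9 118.6] circ [578.5 294. ] 14.3
white 172 mean [574.4 245.9 118.5] circ [570.5 259.4] 28.8
green 129 mean [572.1 195.5 118.5] circ [572.  194.3] 15.1
red 254 mean [632.5 163.7 115.1] circ [627.2 144.3] 93.9
```

```bash
cat > fit.py <<'E'
from meas import *
from scipy.optimize import minimize
def model(q,XY):
    c,s=np.cos(q[2]),np.sin(q[2]); d=XY-q[:2]
    lx=c*d[:,0]+s*d[:,1]; ly=-s*d[:,0]+c*d[:,1]
    sg=lambda v:1/(1+np.exp(-v/0.7))
    m=sg(33-abs(lx))*sg(105-abs(ly))
    h=0
    for y0 in (75,25,-25,-75): h=h+sg(16.5-abs(lx))*sg(16.5-abs(ly-y0))
    return m-h
def fit(p,israck,q0):
    H=p['R']; K=p['intrinsics']
    xs=np.arange(q0[0]-80,q0[0]+80,1.);ys=np.arange(q0[1]-130,q0[1]+130,1.)
    XY=np.stack(np.meshgrid(xs,ys,indexing='ij'),-1).reshape(-1,2)
    P=np.c_[XY/1000,np.full(len(XY),.055)]
    c=P@H.T+p['t'];u=c@K.T;u=(u[:,:2]/u[:,2:]).astype(np.float32)
    im=cv2.remap(p['image'],u[None,:,0],u[None,:,1],cv2.INTER_LINEAR)[0].astype(int)
    z=cv2.remap(p['range_z'],u[None,:,0],u[None,:,1],cv2.INTER_NEAREST)[0]
    top=(israck(im)&(abs(z-c[:,2])<.012)).astype(float)
    vis=(z>c[:,2]-.012)
    f=lambda q:np.mean(((model(q,XY)-top)**2)[vis])
    best=min((minimize(f,np.array(q0)+np.array([a,b,0]),method='Nelder-Mead',options=dict(initial_simplex=np.array(q0)+np.array([[a,b,0],[a+4,b,0],[a,b+4,0],[a,b,.05]]))) for a in(-3,3) for b in (-3,3)),key=lambda r:r.fun)
    return best.x,best.fun
E
python3 - <<'E'
from fit import *
for n in ['top','side']:
    p=shot(n)
    for nm,fl,q0 in [('blue',lambda c:(c[:,2]>c[:,0]+60),[589,-187,-.297]),('grey',lambda c:(abs(c[:,2]-c[:,0])<30)&(c[:,0]>90),[576,219,-.052])]:
        q,e=fit(p,fl,q0); print(n,nm,np.round(q,3),round(e,3))
        R=np.array([[np.cos(q[2]),-np.sin(q[2])],[np.sin(q[2]),np.cos(q[2])]])
        print([np.round(q[:2]+R@[0,y],1).tolist() for y in(75,25,-25,-75)])
    Xs,cs=rect(p,(.572,.143),.112,.128,.03); c=cs.astype(int); m=(c[:,0]>c[:,1]+80)&(c[:,0]>c[:,2]+80)
    print('red',np.round(Xs[m].mean(0)*1000,1),m.sum())
E
```

```text
Traceback (most recent call last):
  File "fit.py", line 17, in fit
    im=cv2.remap(p['image'],u[None,:,0],u[None,:,1],cv2.INTER_LINEAR)[0].astype(int)
       ~~~~~~~~~^^^^^^^^^^^^^^^^^^^^^^^^^^^^^^^^^^^^^^^^^^^^^^^^^^^^^
cv2.error: OpenCV(4.12.0) /io/opencv/modules/imgproc/src/imgwarp.cpp:1713: error: (-215:Assertion failed) dst.cols < SHRT_MAX && dst.rows < SHRT_MAX && src.cols < SHRT_MAX && src.rows < SHRT_MAX in function 'remap'
```

```bash
sed -i 's/u\[None,:,0\],u\[None,:,1\]/u[:,0].reshape(160,-1),u[:,1].reshape(160,-1)/; s/INTER_LINEAR)\[0\]/INTER_LINEAR).reshape(-1,3)/; s/INTER_NEAREST)\[0\]/INTER_NEAREST).reshape(-1)/' fit.py
cat > run.py <<'E'
from fit import *
for n in ['top','side']:
    p=shot(n)
    for nm,fl,q0 in [('blue',lambda c:(c[:,2]>c[:,0]+60),[589,-187,-.297]),('grey',lambda c:(abs(c[:,2]-c[:,0])<30)&(c[:,0]>90),[576,219,-.052])]:
        q,e=fit(p,fl,q0); print(n,nm,np.round(q,3),round(e,3))
        R=np.array([[np.cos(q[2]),-np.sin(q[2])],[np.sin(q[2]),np.cos(q[2])]])
        print([np.round(q[:2]+R@[0,y],1).tolist() for y in(75,25,-25,-75)])
    Xs,cs=rect(p,(.572,.143),.112,.128,.03); c=cs.astype(int); m=(c[:,0]>c[:,1]+80)&(c[:,0]>c[:,2]+80)
    print('red',np.round(Xs[m].mean(0)*1000,1),m.sum())
E
python3 run.py
```

```text
top blue [ 5.89184e+02 -1.86606e+02 -2.97000e-01] 0.023
[[611.1, -114.9], [596.5, -162.7], [581.9, -210.5], [567.2, -258.3]]
top grey [ 5.75450e+02  2.17885e+02 -5.30000e-02] 0.045
[[579.4, 292.8], [576.8, 242.9], [574.1, 192.9], [571.5, 143.0]]
red [571.6 143.5 121.1] 119
side blue [ 5.83845e+02 -1.76823e+02 -2.88000e-01] 0.029
[[605.2, -104.9], [591.0, -152.9], [576.7, -200.8], [562.5, -248.7]]
side grey [ 5.69512e+02  2.24925e+02 -5.10000e-02] 0.111
[[573.4, 299.8], [570.8, 249.9], [568.2, 200.0], [565.7, 150.0]]
red [569.9 145.1 118.4] 99
```

Emit:
step_arm(
  motion=[
    [[180, 170, 20, 36], [180, 170, 20, 36], [180, 170, 20, 36], [180, 170, 20, 36], [180, 170, 20, 36]],
  ],
  jaw=1,
)

```text
t: 1.85
ee_pos: [0.3475, -0.4827, 0.2768]
eef_rot: [[0.636, 0.772, 0.001], [0.772, -0.636, -0.0], [-0.0, 0.001, -1.0]]
wrist_force: [0.7, 0.3, -0.5]
gripper_width: 0.0853
```

Emit:
step_arm(
  motion=[
    [[120, 220, 0, 20], [120, 220, 0, 36.5], [120, 220, 0, 36.5], [120, 220, 0, 36.5], [120, 220, 0, 36.5]],
  ],
)

```text
t: 2.35
ee_pos: [0.4666, -0.2631, 0.2767]
eef_rot: [[0.052, 0.999, 0.001], [0.999, -0.052, -0.001], [-0.001, 0.001, -1.0]]
wrist_force: [1.6, 0.2, -0.3]
gripper_width: 0.0852
```

Emit:
step_arm(
  motion=[
    [[104, 405, 0, 0], [104, 405, 0, 0], [104, 405, 0, 0], [104, 405, 0, 0], [104, 405, 0, 0]],
  ],
)

```text
t: 2.85
ee_pos: [0.5284, -0.0208, 0.2767]
eef_rot: [[0.057, 0.998, 0.001], [0.998, -0.057, -0.0], [-0.0, 0.001, -1.0]]
wrist_force: [1.2, -0.4, -0.7]
gripper_width: 0.0855
```

Emit:
step_arm(
  motion=[
    [[42.5, 164.5, 0, 0.2], [42.5, 164.5, 0, 0.2], [42.5, 164.5, 0, 0.2], [42.5, 164.5, 0, 0.2], [42.5, 164.5, 0, 0.2]],
  ],
)

```text
t: 3.35
ee_pos: [0.5704, 0.1465, 0.2765]
eef_rot: [[0.047, 0.999, 0.0], [0.999, -0.047, 0.003], [0.003, 0.0, -1.0]]
wrist_force: [0.6, 0.2, 0.2]
gripper_width: 0.0855
```

Emit:
step_arm(
  motion=[
    [[0, 0, -50, 0], [0, 0, -100, 0], [0, 0, -120, 0], [0, 0, -120, 0]],
  ],
)

```text
t: 3.75
ee_pos: [0.5684, 0.1393, 0.1529]
eef_rot: [[0.055, 0.998, -0.007], [0.999, -0.055, -0.003], [-0.003, -0.006, -1.0]]
wrist_force: [-0.4, 0.4, 0.8]
gripper_width: 0.0855
```

Run:
```python
from h import *
p=shot('side');shot('top','top2.png')
cv2.imwrite('pics/side2.png',cv2.resize(p['image'][130:350,120:340,::-1],None,fx=2.7,fy=2.7))
print(arm.read_state()['ee_pos'])
```

```text
[0.57115297 0.14107791 0.15703194]
```

View pics/side2.png

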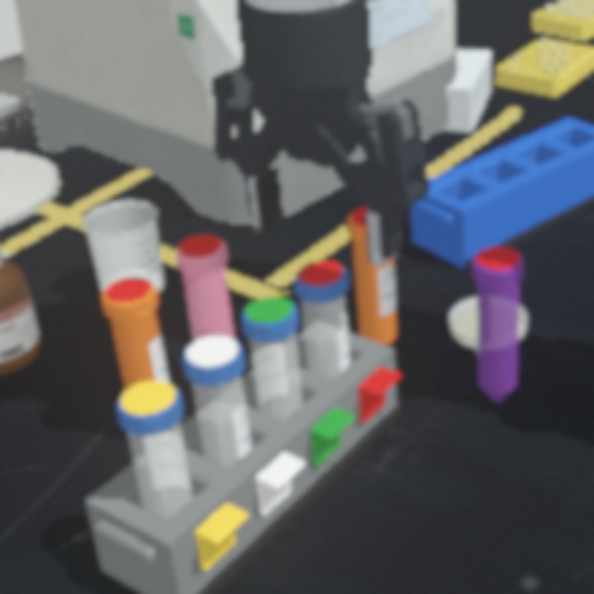

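The side view shows the jaws straddling the blue-capped red-dot tube (crop 322,275), with the fingers clear of its neighbours. Next I descend slowly.

Emit:
step_arm(
  motion=[
    [[0, 0, 0, 0], [0, 0, -10, 0], [0, 0, -20, 0], [0, 0, -30, 0], [0, 0, -39, 0]],
  ],
)

```text
t: 4.35
ee_pos: [0.5703, 0.1417, 0.1162]
eef_rot: [[0.053, 0.999, -0.001], [0.999, -0.053, -0.0], [-0.0, -0.001, -1.0]]
wrist_force: [0.4, -0.5, -0.5]
gripper_width: 0.0856
```

Emit:
step_arm(
  motion=[
    [[0, 0, 0, 0], [0, 0, 0, 0], [0, 0, 0, 0]],
  ],
)

```text
t: 4.65
ee_pos: [0.5709, 0.1421, 0.1176]
eef_rot: [[0.053, 0.999, 0.001], [0.999, -0.053, 0.0], [0.0, 0.0, -1.0]]
wrist_force: [-0.2, 0.1, 0.6]
gripper_width: 0.0856
```

Emit:
step_arm(
  motion=[
    [[0, 1.5, 0, 0], [0, 1.5, 0, 0], [0, 1.5, 0, 0], [0, 1.5, 0, 0], [0, 1.5, 0, 0]],
  ],
  jaw=0,
  squeeze=40,
)

```text
t: 5.15
ee_pos: [0.5709, 0.1435, 0.1176]
eef_rot: [[0.053, 0.999, 0.001], [0.999, -0.053, 0.0], [0.0, 0.001, -1.0]]
wrist_force: [-0.1, 0.7, 2.1]
gripper_width: 0.0327
```

Emit:
step_arm(
  motion=[
    [[0, 0, 0, 0], [0, 0, 0, 0], [0, 0, 0, 0], [0, 0, 0, 0], [0, 0, 0, 0]],
  ],
)

```text
t: 5.65
ee_pos: [0.5709, 0.1435, 0.1175]
eef_rot: [[0.053, 0.999, 0.001], [0.999, -0.053, 0.0], [0.0, 0.001, -1.0]]
wrist_force: [0.9, 0.1, 2.0]
gripper_width: 0.0324
```

Emit:
step_arm(
  motion=[
    [[0, 0, 10, 0], [0, 0, 25, 0], [0, 0, 45, 0], [0, 0, 65, 0], [0, 0, 85, 0]],
  ],
)

```text
t: 6.15
ee_pos: [0.5704, 0.1435, 0.2042]
eef_rot: [[0.053, 0.999, 0.0], [0.999, -0.053, 0.0], [0.0, 0.0, -1.0]]
wrist_force: [0.3, 0.1, -1.1]
gripper_width: 0.0326
```

Emit:
step_arm(
  motion=[
    [[0, 0, 30, 0], [0, 0, 60, 0], [0, 0, 75, 0], [0, 0, 75, 0]],
  ],
)

```text
t: 6.55
ee_pos: [0.5716, 0.144, 0.2801]
eef_rot: [[0.053, 0.999, 0.005], [0.999, -0.053, 0.001], [0.001, 0.005, -1.0]]
wrist_force: [-0.3, 0.6, -0.1]
gripper_width: 0.0328
```

Run:
```python
from h import *
p=shot('side')
cv2.imwrite('pics/side3.png',cv2.resize(p['image'][60:360,120:380,::-1],None,fx=2,fy=2))
s=arm.read_state();print(s['ee_pos'],s['gripper_width'],s['wrist_force'])
```

```text
[0.57074307 0.14344522 0.27801095] 0.03271691384119458 [ 0.24155106 -0.69447783 -0.94480031]
```

View pics/side3.png

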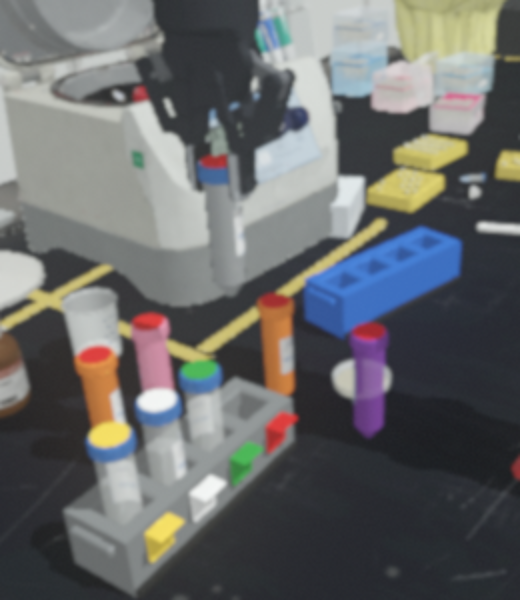

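Emit:
step_arm(
  motion=[
    [[39.7, -257.6, 0, -14], [39.7, -257.6, 0, -14], [39.7, -257.6, 0, -14], [39.7, -257.6, 0, -14], [39.7, -257.6, 0, -14]],
  ],
)

```text
t: 7.1
ee_pos: [0.6076, -0.1057, 0.2752]
eef_rot: [[0.293, 0.956, -0.003], [0.956, -0.293, 0.0], [-0.001, -0.003, -1.0]]
wrist_force: [1.2, 0.1, 0.2]
gripper_width: 0.0323
```

Run:
```python
from h import *
s=arm.read_state();print(s['ee_pos'],s['eef_rot'])
```

```text
[ 0.60760634 -0.10573553  0.27516669] [[ 2.92919409e-01  9.56131344e-01 -3.32761891e-03]
 [ 9.56136848e-01 -2.92920242e-01  2.45246950e-04]
 [-7.40238640e-04 -3.25349665e-03 -9.99994433e-01]]
```

Emit:
step_arm(
  motion=[
    [[1.5, -8, 0, 0], [1.5, -8, 0, 0], [1.5, -8, 0, 0], [1.5, -8, 0, 0], [1.5, -8, 0, 0]],
  ],
)

```text
t: 7.6
ee_pos: [0.6101, -0.1095, 0.2772]
eef_rot: [[0.29, 0.957, -0.0], [0.957, -0.29, 0.001], [0.001, -0.0, -1.0]]
wrist_force: [-0.5, 0.1, -0.4]
gripper_width: 0.0325
```

Emit:
step_arm(
  motion=[
    [[0, 0, -20, 0], [0, 0, -40, 0], [0, 0, -60, 0], [0, 0, -75, 0], [0, 0, -75, 0]],
  ],
)

```text
t: 8.1
ee_pos: [0.6088, -0.1109, 0.2002]
eef_rot: [[0.292, 0.956, -0.004], [0.956, -0.292, 0.001], [-0.001, -0.004, -1.0]]
wrist_force: [-0.2, -0.3, -0.2]
gripper_width: 0.0326
```

Run:
```python
from h import *
p=shot('side');q=shot('top')
a=cv2.resize(p['image'][100:260,240:370,::-1],None,fx=3,fy=3)
b=cv2.resize(q['image'][110:270,300:430,::-1],None,fx=3,fy=3)
cv2.imwrite('pics/c4.png',np.hstack([a,b]))
s=arm.read_state();print(s['ee_pos'],s['gripper_width'],s['wrist_force'])
```

```text
[ 0.61044719 -0.11116621  0.20269032] 0.032524310829637054 [ 0.13643706  0.56786699 -0.07686084]
```

View pics/c4.png

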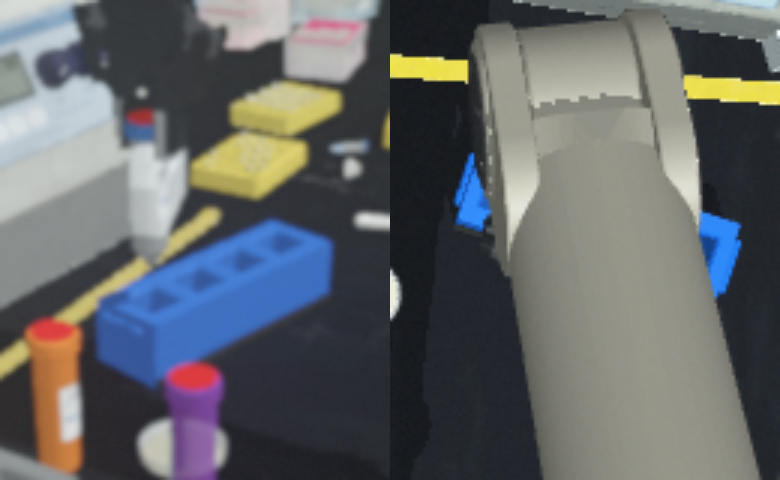

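The side view shows the tube hanging upright, its tip just above the near-left hole of the blue rack. I need 3 mm more to the right, then a slow insertion.

Emit:
step_arm(
  motion=[
    [[0, -3, 0, 0], [0, -3, -10, 0], [0, -3, -22, 0], [0, -3, -25, 0], [0, -3, -25, 0]],
  ],
)

```text
t: 8.7
ee_pos: [0.6095, -0.1146, 0.1762]
eef_rot: [[0.293, 0.956, -0.002], [0.956, -0.293, 0.0], [-0.0, -0.002, -1.0]]
wrist_force: [-0.0, -0.3, -0.8]
gripper_width: 0.0328
```

Emit:
step_arm(
  motion=[
    [[0, 0, -4, 0], [0, 0, -8, 0], [0, 0, -12, 0], [0, 0, -16, 0], [0, 0, -20, 0]],
  ],
)

```text
t: 9.2
ee_pos: [0.6102, -0.1147, 0.157]
eef_rot: [[0.293, 0.956, -0.0], [0.956, -0.293, 0.0], [0.0, -0.0, -1.0]]
wrist_force: [0.0, -0.2, -0.3]
gripper_width: 0.0325
```

Emit:
step_arm(
  motion=[
    [[0, 0, -4, 0], [0, 0, -8, 0], [0, 0, -12, 0], [0, 0, -16, 0], [0, 0, -20, 0]],
  ],
)

```text
t: 9.7
ee_pos: [0.6102, -0.1147, 0.137]
eef_rot: [[0.293, 0.956, -0.0], [0.956, -0.293, 0.0], [0.0, -0.0, -1.0]]
wrist_force: [0.1, -0.7, -1.1]
gripper_width: 0.0329
```

Emit:
step_arm(
  motion=[
    [[0, 0, -4, 0], [0, 0, -8, 0], [0, 0, -12, 0], [0, 0, -16, 0], [0, 0, -18, 0]],
  ],
)

```text
t: 10.2
ee_pos: [0.61, -0.1146, 0.1188]
eef_rot: [[0.293, 0.956, -0.001], [0.956, -0.293, 0.0], [-0.0, -0.001, -1.0]]
wrist_force: [0.0, 0.0, 0.2]
gripper_width: 0.0326
```

Emit:
step_arm(
  motion=[
    [[0, 0, -1, 0], [0, 0, -1, 0], [0, 0, -1, 0]],
  ],
)

```text
t: 10.5
ee_pos: [0.6103, -0.1147, 0.1185]
eef_rot: [[0.293, 0.956, 0.0], [0.956, -0.293, -0.0], [0.0, 0.0, -1.0]]
wrist_force: [0.7, -0.3, -1.1]
gripper_width: 0.033
```

Inserted with no side force. Next I release and retract.

Emit:
step_arm(
  motion=[
    [[0, 0, 0, 0], [0, 0, 0, 0], [0, 0, 0, 0], [0, 0, 0, 0], [0, 0, 0, 0]],
  ],
  jaw=1,
)

```text
t: 11.0
ee_pos: [0.6102, -0.1147, 0.1183]
eef_rot: [[0.293, 0.956, 0.0], [0.956, -0.293, -0.0], [-0.0, 0.0, -1.0]]
wrist_force: [-0.4, -0.4, 0.5]
gripper_width: 0.0855
```

Emit:
step_arm(
  motion=[
    [[0, 0, 20, 0], [0, 0, 50, 0], [0, 0, 100, 0], [0, 0, 140, 0], [0, 0, 158, 0]],
  ],
)

```text
t: 11.5
ee_pos: [0.6119, -0.1145, 0.281]
eef_rot: [[0.293, 0.956, 0.006], [0.956, -0.293, -0.001], [0.001, 0.006, -1.0]]
wrist_force: [0.2, -0.6, 0.0]
gripper_width: 0.0856
```

Emit:
step_arm(
  motion=[
    [[-36.5, 308, 0, 14], [-36.5, 308, 0, 14], [-36.5, 308, 0, 14], [-36.5, 308, 0, 14], [-36.5, 308, 0, 14]],
  ],
)

```text
t: 12.0
ee_pos: [0.5803, 0.1352, 0.2765]
eef_rot: [[0.054, 0.999, 0.0], [0.999, -0.054, -0.0], [-0.0, 0.0, -1.0]]
wrist_force: [1.6, -0.6, 0.3]
gripper_width: 0.0853
```

```bash
cat > look.py <<'E'
from meas import *
import sys
p=shot('side');q=shot('top')
a=cv2.resize(p['image'][130:290,150:370,::-1],None,fx=2.5,fy=2.5)
cv2.imwrite('pics/%s.png'%sys.argv[1],a)
for n in (p,q):
    X,c=rect(n,(.589,-.187),.085,.14,.13)
    print('blue-rack high pts',len(X), np.round(X[:,2].max()*1000) if len(X) else '')
    caps(n,(.589,-.187))
s=arm.read_state();print(s['ee_pos'],s['gripper_width'],s['wrist_force'],s['t'])
E
python3 look.py s5
```

```text
blue-rack high pts 226 120.0
yellow few
white few
green few
red 26 mean [ 610.2 -111.1  118.3] circ [ 609.9 -111. ] 10.7
blue-rack high pts 187 127.0
yellow few
white few
green few
red 121 mean [ 612.  -114.6  121.4] circ [ 612.1 -114.3] 13.9
[0.57827469 0.14331884 0.27720654] 0.08548592565464054 [ 0.06204963  1.5079838  -0.03215801] 12.1
```

View pics/s5.png

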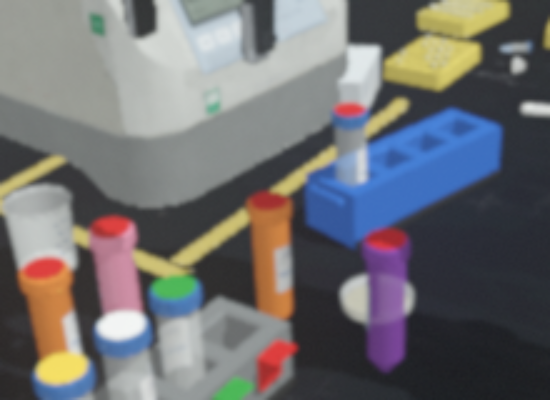

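Red is standing in the near-left hole (crop 350,140), cap height as before. Next is green.

Emit:
step_arm(
  motion=[
    [[-5, 50, 0, 0], [-5, 50, 0, 0], [-5, 50, 0, 0], [-5, 50, 0, 0], [-5, 50, 0, 0]],
  ],
)

```text
t: 12.6
ee_pos: [0.5762, 0.1819, 0.2761]
eef_rot: [[0.055, 0.998, -0.0], [0.998, -0.055, -0.001], [-0.001, -0.0, -1.0]]
wrist_force: [-0.4, -0.1, -0.3]
gripper_width: 0.0855
```

Emit:
step_arm(
  motion=[
    [[0, 0, -50, 0], [0, 0, -100, 0], [0, 0, -120, 0], [0, 0, -120, 0], [0, 0, -120, 0]],
  ],
)

```text
t: 13.1
ee_pos: [0.5765, 0.1831, 0.157]
eef_rot: [[0.054, 0.999, 0.001], [0.999, -0.054, 0.0], [0.0, 0.001, -1.0]]
wrist_force: [0.1, -0.2, -0.7]
gripper_width: 0.0851
```

Emit:
step_arm(
  motion=[
    [[0, 0, 0, 0], [0, 0, 0, 0], [0, 0, 0, 0]],
  ],
)

```text
t: 13.4
ee_pos: [0.5765, 0.1838, 0.1577]
eef_rot: [[0.053, 0.999, 0.002], [0.999, -0.053, 0.001], [0.001, 0.002, -1.0]]
wrist_force: [0.0, -0.0, -1.1]
gripper_width: 0.0856
```

Emit:
step_arm(
  motion=[
    [[-3.2, 9.7, 0, 0], [-3.2, 9.7, -10, 0], [-3.2, 9.7, -20, 0], [-3.2, 9.7, -30, 0], [-3.2, 9.7, -40, 0]],
  ],
)

```text
t: 13.9
ee_pos: [0.5722, 0.1929, 0.1148]
eef_rot: [[0.053, 0.999, -0.001], [0.999, -0.053, -0.001], [-0.001, -0.001, -1.0]]
wrist_force: [-0.0, -1.5, -0.2]
gripper_width: 0.0853
```

Emit:
step_arm(
  motion=[
    [[0, 0, 0, 0], [0, 0, 0, 0], [0, 0, 0, 0]],
  ],
)

```text
t: 14.2
ee_pos: [0.5729, 0.1934, 0.1166]
eef_rot: [[0.053, 0.999, 0.001], [0.999, -0.053, 0.0], [0.0, 0.001, -1.0]]
wrist_force: [-0.5, -0.5, -0.7]
gripper_width: 0.0854
```

Emit:
step_arm(
  motion=[
    [[0, 0, 1, 0], [0, 0, 1, 0], [0, 0, 1, 0], [0, 0, 1, 0], [0, 0, 1, 0]],
  ],
  jaw=0,
)

```text
t: 14.7
ee_pos: [0.5727, 0.1934, 0.1176]
eef_rot: [[0.053, 0.999, 0.001], [0.999, -0.053, 0.0], [0.0, 0.001, -1.0]]
wrist_force: [0.0, -0.2, 1.2]
gripper_width: 0.0327
```

Emit:
step_arm(
  motion=[
    [[0, 0, 0, 0], [0, 0, 0, 0], [0, 0, 0, 0], [0, 0, 0, 0], [0, 0, 0, 0]],
  ],
)

```text
t: 15.2
ee_pos: [0.5727, 0.1934, 0.1175]
eef_rot: [[0.053, 0.999, 0.0], [0.999, -0.053, 0.0], [0.0, 0.0, -1.0]]
wrist_force: [-0.2, 0.2, 4.4]
gripper_width: 0.0327
```

Emit:
step_arm(
  motion=[
    [[0, 0, 10, 0], [0, 0, 25, 0], [0, 0, 45, 0], [0, 0, 65, 0], [0, 0, 85, 0]],
  ],
)

```text
t: 15.7
ee_pos: [0.5726, 0.1933, 0.2042]
eef_rot: [[0.053, 0.999, 0.001], [0.999, -0.053, 0.0], [0.0, 0.001, -1.0]]
wrist_force: [0.2, -0.4, -0.3]
gripper_width: 0.0326
```

Emit:
step_arm(
  motion=[
    [[0, 0, 30, 0], [0, 0, 60, 0], [0, 0, 75, 0], [0, 0, 75, 0], [0, 0, 75, 0]],
  ],
)

```text
t: 16.2
ee_pos: [0.5722, 0.1929, 0.2766]
eef_rot: [[0.053, 0.999, -0.001], [0.999, -0.053, -0.001], [-0.001, -0.001, -1.0]]
wrist_force: [-0.1, -0.6, -1.6]
gripper_width: 0.0328
```

Emit:
step_arm(
  motion=[
    [[16, -245, 0, -14], [16, -245, 0, -14], [16, -245, 0, -14], [16, -245, 0, -14], [16, -245, 0, -14]],
  ],
)

```text
t: 16.7
ee_pos: [0.5873, -0.0546, 0.2752]
eef_rot: [[0.294, 0.956, -0.003], [0.956, -0.294, -0.0], [-0.001, -0.003, -1.0]]
wrist_force: [1.0, 0.4, -1.0]
gripper_width: 0.0325
```

Emit:
step_arm(
  motion=[
    [[0, 0, 0, 0], [0, 0, 0, 0], [0, 0, 0, 0], [0, 0, 0, 0]],
  ],
)

```text
t: 17.1
ee_pos: [0.5883, -0.0498, 0.2767]
eef_rot: [[0.29, 0.957, -0.001], [0.957, -0.29, 0.001], [0.0, -0.001, -1.0]]
wrist_force: [0.4, -0.1, 0.0]
gripper_width: 0.0325
```

Emit:
step_arm(
  motion=[
    [[7.4, -112.6, 0, -0.1], [7.4, -112.6, 0, -0.1], [7.4, -112.6, 0, -0.1], [7.4, -112.6, 0, -0.1], [7.4, -112.6, 0, -0.1]],
  ],
)

```text
t: 17.6
ee_pos: [0.5962, -0.1622, 0.2771]
eef_rot: [[0.293, 0.956, -0.0], [0.956, -0.293, 0.001], [0.001, -0.001, -1.0]]
wrist_force: [-0.5, 0.6, -0.5]
gripper_width: 0.0327
```

Emit:
step_arm(
  motion=[
    [[0, 0, -30, 0], [0, 0, -60, 0], [0, 0, -75, 0], [0, 0, -75, 0], [0, 0, -75, 0]],
  ],
)

```text
t: 18.1
ee_pos: [0.5967, -0.1631, 0.2032]
eef_rot: [[0.293, 0.956, 0.001], [0.956, -0.293, 0.0], [0.001, 0.001, -1.0]]
wrist_force: [0.6, 0.0, 0.1]
gripper_width: 0.0324
```

Emit:
step_arm(
  motion=[
    [[0, 0, 0, 0], [0, 0, 0, 0], [0, 0, 0, 0]],
  ],
)

```text
t: 18.4
ee_pos: [0.5964, -0.1644, 0.2033]
eef_rot: [[0.295, 0.956, 0.002], [0.956, -0.295, -0.0], [0.0, 0.002, -1.0]]
wrist_force: [0.5, 0.3, 0.3]
gripper_width: 0.0326
```

Emit:
step_arm(
  motion=[
    [[0, 0, -10, 0], [0, 0, -20, 0], [0, 0, -25, 0], [0, 0, -25, 0], [0, 0, -25, 0]],
  ],
)

```text
t: 18.9
ee_pos: [0.5959, -0.1643, 0.177]
eef_rot: [[0.295, 0.956, -0.001], [0.956, -0.295, 0.0], [0.0, -0.001, -1.0]]
wrist_force: [0.1, -0.3, -0.2]
gripper_width: 0.0326
```

Emit:
step_arm(
  motion=[
    [[0, 0, 0, 0], [0, 0, 0, 0], [0, 0, 0, 0]],
  ],
)

```text
t: 19.2
ee_pos: [0.5962, -0.1644, 0.1776]
eef_rot: [[0.295, 0.956, 0.001], [0.956, -0.295, -0.0], [0.0, 0.001, -1.0]]
wrist_force: [0.5, 0.6, -0.9]
gripper_width: 0.0322
```

Emit:
step_arm(
  motion=[
    [[-0.5, 1.8, 0, 0.1], [-0.5, 1.8, -4, 0.1], [-0.5, 1.8, -9, 0.1], [-0.5, 1.8, -14, 0.1], [-0.5, 1.8, -20, 0.1]],
  ],
)

```text
t: 19.7
ee_pos: [0.5954, -0.1626, 0.1567]
eef_rot: [[0.293, 0.956, -0.0], [0.956, -0.293, 0.0], [-0.0, -0.0, -1.0]]
wrist_force: [-0.6, 0.3, -0.2]
gripper_width: 0.033
```

Emit:
step_arm(
  motion=[
    [[0, 0, -4, 0], [0, 0, -8, 0], [0, 0, -12, 0], [0, 0, -16, 0], [0, 0, -20, 0]],
  ],
)

```text
t: 20.2
ee_pos: [0.5955, -0.1626, 0.137]
eef_rot: [[0.293, 0.956, 0.0], [0.956, -0.293, 0.0], [0.0, 0.0, -1.0]]
wrist_force: [0.7, -0.1, -0.3]
gripper_width: 0.0328
```

Emit:
step_arm(
  motion=[
    [[0, 0, -5, 0], [0, 0, -9, 0], [0, 0, -13, 0], [0, 0, -17, 0], [0, 0, -19, 0]],
  ],
)

```text
t: 20.7
ee_pos: [0.5953, -0.1625, 0.1178]
eef_rot: [[0.293, 0.956, -0.0], [0.956, -0.293, 0.0], [-0.0, -0.001, -1.0]]
wrist_force: [-0.0, -0.2, -0.2]
gripper_width: 0.0328
```

Emit:
step_arm(
  motion=[
    [[0, 0, 0, 0], [0, 0, 0, 0]],
  ],
)

```text
t: 20.9
ee_pos: [0.5955, -0.1625, 0.1184]
eef_rot: [[0.293, 0.956, 0.0], [0.956, -0.293, -0.0], [0.0, 0.0, -1.0]]
wrist_force: [0.2, 0.6, -0.8]
gripper_width: 0.0327
```

Emit:
step_arm(
  motion=[
    [[0, 0, 0, 0], [0, 0, 0, 0], [0, 0, 0, 0], [0, 0, 0, 0], [0, 0, 0, 0]],
  ],
  jaw=1,
)

```text
t: 21.4
ee_pos: [0.5955, -0.1626, 0.1184]
eef_rot: [[0.293, 0.956, 0.0], [0.956, -0.293, -0.0], [-0.0, 0.0, -1.0]]
wrist_force: [-0.4, -0.8, 0.2]
gripper_width: 0.0857
```

Emit:
step_arm(
  motion=[
    [[0, 0, 20, 0], [0, 0, 50, 0], [0, 0, 100, 0], [0, 0, 140, 0], [0, 0, 158, 0]],
  ],
)

```text
t: 21.9
ee_pos: [0.5972, -0.1625, 0.281]
eef_rot: [[0.293, 0.956, 0.006], [0.956, -0.293, -0.001], [0.001, 0.006, -1.0]]
wrist_force: [0.4, -0.1, -0.5]
gripper_width: 0.0853
```

Emit:
step_arm(
  motion=[
    [[-10, 206, 0, 14], [-10, 206, 0, 14], [-10, 206, 0, 14], [-10, 206, 0, 14], [-10, 206, 0, 14]],
  ],
)

```text
t: 22.4
ee_pos: [0.5842, 0.0521, 0.2771]
eef_rot: [[0.042, 0.999, 0.001], [0.999, -0.042, 0.004], [0.004, 0.001, -1.0]]
wrist_force: [0.5, 0.2, 0.1]
gripper_width: 0.0856
```

Emit:
step_arm(
  motion=[
    [[-10, 200, 0, 0], [-10, 200, 0, 0], [-10, 200, 0, 0], [-10, 200, 0, 0], [-10, 200, 0, 0]],
  ],
)

```text
t: 22.9
ee_pos: [0.5725, 0.2526, 0.2769]
eef_rot: [[0.042, 0.999, -0.001], [0.999, -0.042, 0.006], [0.006, -0.001, -1.0]]
wrist_force: [0.1, -0.2, 0.3]
gripper_width: 0.0853
```

```bash
python3 look.py s6
```

```text
blue-rack high pts 443 120.0
yellow few
white few
green 43 mean [ 594.6 -160.5  117.9] circ [ 594.2 -160.1] 14.4
red 27 mean [ 610.2 -111.3  118. ] circ [ 610.4 -111.6] 10.9
blue-rack high pts 375 126.0
yellow few
white few
green 128 mean [ 597.6 -162.2  121.4] circ [ 597.5 -162.1] 14.2
red 120 mean [ 611.9 -114.7  121.5] circ [ 612.1 -114.4] 13.7
[0.57494336 0.24489319 0.27613634] 0.08550150454464232 [ 0.18824478 -1.03656513 -0.98363274] 23.0
```

View pics/s6.png

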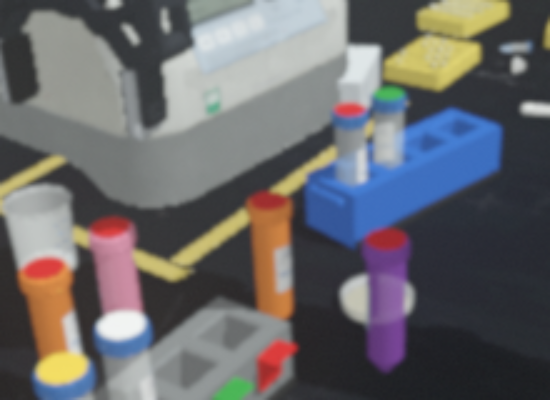

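Green is seated in the second hole (crop 390,120), with its cap at the same height as red. White next.

Emit:
step_arm(
  motion=[
    [[0, 0, -50, 0], [0, 0, -100, 0], [0, 0, -119, 0], [0, 0, -119, 0], [0, 0, -119, 0]],
  ],
)

```text
t: 23.5
ee_pos: [0.5764, 0.2421, 0.1579]
eef_rot: [[0.055, 0.998, 0.001], [0.998, -0.055, -0.0], [-0.0, 0.001, -1.0]]
wrist_force: [-0.1, 0.5, 0.9]
gripper_width: 0.0854
```

Emit:
step_arm(
  motion=[
    [[0, 0, 0, 0], [0, 0, 0, 0], [0, 0, 0, 0]],
  ],
)

```text
t: 23.8
ee_pos: [0.5762, 0.2436, 0.1587]
eef_rot: [[0.053, 0.999, 0.002], [0.999, -0.053, 0.001], [0.001, 0.002, -1.0]]
wrist_force: [0.1, 0.3, -0.3]
gripper_width: 0.0853
```

Emit:
step_arm(
  motion=[
    [[-0.5, 0, -5, 0], [-0.5, 0, -15, 0], [-0.5, 0, -25, 0], [-0.5, 0, -35, 0], [-0.5, 0, -40.5, 0]],
  ],
)

```text
t: 24.3
ee_pos: [0.5742, 0.2431, 0.115]
eef_rot: [[0.053, 0.999, -0.002], [0.999, -0.053, -0.001], [-0.001, -0.002, -1.0]]
wrist_force: [0.2, -0.9, -0.6]
gripper_width: 0.0857
```

Emit:
step_arm(
  motion=[
    [[0, 0, 0, 0], [0, 0, 0, 0], [0, 0, 0, 0]],
  ],
)

```text
t: 24.6
ee_pos: [0.5752, 0.2437, 0.1172]
eef_rot: [[0.053, 0.999, 0.001], [0.999, -0.053, 0.0], [0.0, 0.001, -1.0]]
wrist_force: [0.6, 0.7, -1.2]
gripper_width: 0.0856
```

Emit:
step_arm(
  motion=[
    [[0, 0, 0, 0], [0, 0, 0, 0], [0, 0, 0, 0], [0, 0, 0, 0], [0, 0, 0, 0]],
  ],
  jaw=0,
)

```text
t: 25.1
ee_pos: [0.5751, 0.2436, 0.117]
eef_rot: [[0.053, 0.999, 0.0], [0.999, -0.053, 0.0], [0.0, 0.0, -1.0]]
wrist_force: [-0.4, 0.3, 1.1]
gripper_width: 0.0328
```

Emit:
step_arm(
  motion=[
    [[0, 0, 0, 0], [0, 0, 0, 0], [0, 0, 0, 0], [0, 0, 0, 0], [0, 0, 0, 0]],
  ],
)

```text
t: 25.6
ee_pos: [0.5751, 0.2436, 0.117]
eef_rot: [[0.053, 0.999, 0.0], [0.999, -0.053, 0.0], [0.0, 0.0, -1.0]]
wrist_force: [-0.4, -0.0, 1.6]
gripper_width: 0.0327
```

Emit:
step_arm(
  motion=[
    [[0, 0, 10, 0], [0, 0, 25, 0], [0, 0, 45, 0], [0, 0, 65, 0], [0, 0, 85, 0]],
  ],
)

```text
t: 26.1
ee_pos: [0.575, 0.2436, 0.2038]
eef_rot: [[0.053, 0.999, 0.001], [0.999, -0.053, 0.0], [0.0, 0.001, -1.0]]
wrist_force: [-0.1, 0.0, -0.1]
gripper_width: 0.0329
```

Emit:
step_arm(
  motion=[
    [[0, 0, 30, 0], [0, 0, 60, 0], [0, 0, 75, 0], [0, 0, 75, 0], [0, 0, 75, 0]],
  ],
)

```text
t: 26.6
ee_pos: [0.5746, 0.2431, 0.2761]
eef_rot: [[0.053, 0.999, -0.001], [0.999, -0.053, -0.001], [-0.001, -0.001, -1.0]]
wrist_force: [-0.7, -1.2, -1.0]
gripper_width: 0.0329
```

Emit:
step_arm(
  motion=[
    [[3, -220, 0, -14], [3, -220, 0, -14], [3, -220, 0, -14], [3, -220, 0, -14], [3, -220, 0, -14]],
  ],
)

```text
t: 27.1
ee_pos: [0.5768, 0.0164, 0.2743]
eef_rot: [[0.3, 0.954, -0.004], [0.954, -0.3, -0.003], [-0.004, -0.003, -1.0]]
wrist_force: [-0.4, -0.1, -1.0]
gripper_width: 0.0329
```

Emit:
step_arm(
  motion=[
    [[3, -220, 0, 0], [3, -220, 0, 0], [3, -220, 0, 0], [3, -220, 0, 0], [3, -220, 0, 0]],
  ],
)

```text
t: 27.6
ee_pos: [0.5787, -0.2034, 0.2742]
eef_rot: [[0.3, 0.954, -0.004], [0.954, -0.3, -0.002], [-0.003, -0.004, -1.0]]
wrist_force: [-0.3, -0.1, -0.3]
gripper_width: 0.0327
```

Emit:
step_arm(
  motion=[
    [[0, 0, 0, 0], [0, 0, 0, 0], [0, 0, 0, 0], [0, 0, 0, 0], [0, 0, 0, 0]],
  ],
)

```text
t: 28.1
ee_pos: [0.5811, -0.1952, 0.2768]
eef_rot: [[0.291, 0.957, -0.0], [0.957, -0.291, 0.0], [0.0, -0.0, -1.0]]
wrist_force: [0.2, 0.7, -0.1]
gripper_width: 0.0328
```

Emit:
step_arm(
  motion=[
    [[0, -15, 0, -0.1], [0, -15, -30, -0.1], [0, -15, -60, -0.1], [0, -15, -90, -0.1], [0, -15, -100, -0.1]],
  ],
)

```text
t: 28.6
ee_pos: [0.579, -0.2124, 0.1737]
eef_rot: [[0.296, 0.955, -0.005], [0.955, -0.296, 0.001], [-0.001, -0.005, -1.0]]
wrist_force: [0.1, 0.2, -0.3]
gripper_width: 0.0328
```

Emit:
step_arm(
  motion=[
    [[0, 0, 0, 0], [0, 0, 0, 0], [0, 0, 0, 0], [0, 0, 0, 0], [0, 0, 0, 0]],
  ],
)

```text
t: 29.1
ee_pos: [0.5814, -0.2117, 0.1778]
eef_rot: [[0.295, 0.956, 0.001], [0.956, -0.295, -0.001], [-0.0, 0.002, -1.0]]
wrist_force: [-0.3, -0.7, -1.1]
gripper_width: 0.0327
```

Emit:
step_arm(
  motion=[
    [[-0.4, 1.4, 0, 0.1], [-0.4, 1.4, -4, 0.1], [-0.4, 1.4, -9, 0.1], [-0.4, 1.4, -14, 0.1], [-0.4, 1.4, -20, 0.1]],
  ],
)

```text
t: 29.6
ee_pos: [0.5805, -0.2101, 0.1561]
eef_rot: [[0.293, 0.956, -0.0], [0.956, -0.293, 0.0], [0.0, -0.0, -1.0]]
wrist_force: [-0.3, 0.1, -0.5]
gripper_width: 0.0325
```

Emit:
step_arm(
  motion=[
    [[0, 0, -4, 0], [0, 0, -8, 0], [0, 0, -12, 0], [0, 0, -16, 0], [0, 0, -20, 0]],
  ],
)

```text
t: 30.1
ee_pos: [0.5806, -0.2101, 0.1365]
eef_rot: [[0.293, 0.956, 0.0], [0.956, -0.293, -0.0], [0.0, 0.0, -1.0]]
wrist_force: [1.1, -1.4, -0.4]
gripper_width: 0.0325
```

Emit:
step_arm(
  motion=[
    [[0, 0, -5, 0], [0, 0, -9, 0], [0, 0, -13, 0], [0, 0, -17, 0], [0, 0, -19.5, 0]],
  ],
)

```text
t: 30.6
ee_pos: [0.5805, -0.2101, 0.1169]
eef_rot: [[0.293, 0.956, -0.0], [0.956, -0.293, 0.0], [0.0, -0.0, -1.0]]
wrist_force: [-1.5, -0.6, 7.8]
gripper_width: 0.0326
```

Emit:
step_arm(
  motion=[
    [[0, 0, 0, 0], [0, 0, 0, 0]],
  ],
)

```text
t: 30.8
ee_pos: [0.5807, -0.2102, 0.1174]
eef_rot: [[0.293, 0.956, 0.0], [0.956, -0.293, -0.0], [0.0, 0.0, -1.0]]
wrist_force: [0.5, -0.1, 0.2]
gripper_width: 0.0326
```

Emit:
step_arm(
  motion=[
    [[0, 0, 0, 0], [0, 0, 0, 0], [0, 0, 0, 0], [0, 0, 0, 0], [0, 0, 0, 0]],
  ],
  jaw=1,
)

```text
t: 31.3
ee_pos: [0.5806, -0.2102, 0.1173]
eef_rot: [[0.293, 0.956, 0.0], [0.956, -0.293, -0.0], [-0.0, 0.0, -1.0]]
wrist_force: [-0.3, 0.6, -0.5]
gripper_width: 0.0858
```

Emit:
step_arm(
  motion=[
    [[0, 0, 20, 0], [0, 0, 50, 0], [0, 0, 100, 0], [0, 0, 140, 0], [0, 0, 158, 0]],
  ],
)

```text
t: 31.8
ee_pos: [0.5823, -0.2103, 0.28]
eef_rot: [[0.293, 0.956, 0.006], [0.956, -0.293, -0.002], [-0.0, 0.006, -1.0]]
wrist_force: [0.7, 0.0, 0.2]
gripper_width: 0.0855
```

Emit:
step_arm(
  motion=[
    [[-1, 240, 0, 14], [-1, 240, 0, 14], [-1, 240, 0, 14], [-1, 240, 0, 14], [-1, 240, 0, 14]],
  ],
)

```text
t: 32.3
ee_pos: [0.5791, 0.0332, 0.2757]
eef_rot: [[0.051, 0.999, 0.001], [0.999, -0.051, 0.001], [0.001, 0.001, -1.0]]
wrist_force: [0.9, -1.1, -0.2]
gripper_width: 0.0853
```

Emit:
step_arm(
  motion=[
    [[-1, 240, 0, 0], [-1, 240, 0, 0], [-1, 240, 0, 0], [-1, 240, 0, 0], [-1, 240, 0, 0]],
  ],
)

```text
t: 32.8
ee_pos: [0.5777, 0.2732, 0.2755]
eef_rot: [[0.051, 0.999, 0.0], [0.999, -0.051, 0.001], [0.001, -0.0, -1.0]]
wrist_force: [-0.4, 0.0, -0.1]
gripper_width: 0.0854
```

Emit:
step_arm(
  motion=[
    [[0, 0, 0, 0], [0, 0, 0, 0], [0, 0, 0, 0], [0, 0, 0, 0], [0, 0, 0, 0]],
  ],
)

```text
t: 33.3
ee_pos: [0.5791, 0.2682, 0.2754]
eef_rot: [[0.056, 0.998, 0.0], [0.998, -0.056, -0.001], [-0.001, 0.0, -1.0]]
wrist_force: [-0.3, 0.4, 0.1]
gripper_width: 0.0852
```

```bash
python3 look.py s7; python3 -c "
from meas import *
p=shot('top');caps(p,(.577,.3))"
```

```text
blue-rack high pts 639 119.0
yellow few
white 50 mean [ 579.3 -206.   117.6] circ [ 578.8 -207.8] 15.0
green 43 mean [ 594.5 -160.3  117.9] circ [ 595.7 -160.7] 15.3
red 28 mean [ 610.8 -112.   117.8] circ [ 610.5 -111.9] 11.1
blue-rack high pts 573 128.0
yellow few
white 126 mean [ 582.2 -210.1  121.7] circ [ 582.1 -210.4] 13.9
green 128 mean [ 597.6 -162.3  121.2] circ [ 597.9 -161.9] 14.2
red 117 mean [ 611.9 -114.8  121.6] circ [ 611.5 -114.6] 13.4
[0.57893044 0.26884622 0.27542062] 0.08527597419213717 [ 0.41363322 -0.15537108 -0.27821626] 33.4
yellow 121 mean [579.7 293.5 121.1] circ [580.  293.1] 14.4
white few
green few
red 107 mean [674.7 210.6 116.3] circ [674.4 210.7] 13.8
```

View pics/s7.png

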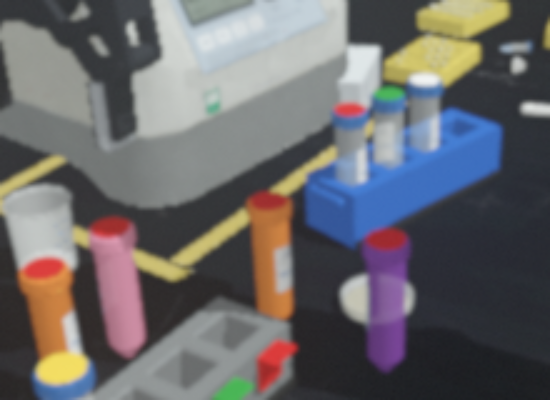

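Red, green and white are standing in the first three holes (crop 350,140; 390,120; 425,105). Yellow next.

Emit:
step_arm(
  motion=[
    [[0, 25, 0, 0], [0, 25, -30, 0], [0, 25, -70, 0], [0, 25, -110, 0], [0, 25, -117, 0]],
  ],
)

```text
t: 33.95
ee_pos: [0.5762, 0.2926, 0.1535]
eef_rot: [[0.053, 0.999, -0.007], [0.999, -0.053, -0.004], [-0.005, -0.007, -1.0]]
wrist_force: [-0.0, -0.2, -0.1]
gripper_width: 0.0853
```

Emit:
step_arm(
  motion=[
    [[0, 0, 0, 0], [0, 0, 0, 0], [0, 0, 0, 0], [0, 0, 0, 0], [0, 0, 0, 0]],
  ],
)

```text
t: 34.45
ee_pos: [0.5791, 0.2951, 0.1595]
eef_rot: [[0.053, 0.999, 0.002], [0.999, -0.053, 0.001], [0.001, 0.002, -1.0]]
wrist_force: [-0.5, -0.5, 0.7]
gripper_width: 0.0855
```

Emit:
step_arm(
  motion=[
    [[-0.2, -1, -5, 0], [-0.2, -1, -15, 0], [-0.2, -1, -25, 0], [-0.2, -1, -35, 0], [-0.2, -1, -41, 0]],
  ],
)

```text
t: 34.95
ee_pos: [0.5777, 0.2934, 0.1155]
eef_rot: [[0.053, 0.999, -0.002], [0.999, -0.053, -0.001], [-0.001, -0.002, -1.0]]
wrist_force: [0.6, 0.2, 0.4]
gripper_width: 0.0854
```

Emit:
step_arm(
  motion=[
    [[0, 0, 0, 0], [0, 0, 0, 0], [0, 0, 0, 0]],
  ],
)

```text
t: 35.25
ee_pos: [0.5786, 0.2941, 0.1178]
eef_rot: [[0.053, 0.999, 0.001], [0.999, -0.053, 0.0], [0.001, 0.001, -1.0]]
wrist_force: [0.3, 0.6, -0.1]
gripper_width: 0.0854
```

Emit:
step_arm(
  motion=[
    [[0, 0, 0, 0], [0, 0, 0, 0], [0, 0, 0, 0], [0, 0, 0, 0], [0, 0, 0, 0]],
  ],
  jaw=0,
)

```text
t: 35.75
ee_pos: [0.5786, 0.294, 0.1176]
eef_rot: [[0.053, 0.999, 0.001], [0.999, -0.053, 0.0], [0.0, 0.001, -1.0]]
wrist_force: [-0.2, 0.3, 0.8]
gripper_width: 0.0322
```

Emit:
step_arm(
  motion=[
    [[0, 0, 0, 0], [0, 0, 0, 0], [0, 0, 0, 0], [0, 0, 0, 0], [0, 0, 0, 0]],
  ],
)

```text
t: 36.25
ee_pos: [0.5786, 0.294, 0.1175]
eef_rot: [[0.053, 0.999, 0.001], [0.999, -0.053, 0.0], [0.0, 0.001, -1.0]]
wrist_force: [0.4, 0.3, 2.6]
gripper_width: 0.0329
```

Emit:
step_arm(
  motion=[
    [[0, 0, 10, 0], [0, 0, 25, 0], [0, 0, 45, 0], [0, 0, 65, 0], [0, 0, 85, 0]],
  ],
)

```text
t: 36.75
ee_pos: [0.5782, 0.294, 0.2043]
eef_rot: [[0.053, 0.999, 0.0], [0.999, -0.053, 0.0], [0.0, 0.0, -1.0]]
wrist_force: [0.2, 0.5, 0.1]
gripper_width: 0.0324
```

Emit:
step_arm(
  motion=[
    [[0, 0, 30, 0], [0, 0, 60, 0], [0, 0, 75, 0], [0, 0, 75, 0], [0, 0, 75, 0]],
  ],
)

```text
t: 37.25
ee_pos: [0.578, 0.2935, 0.2766]
eef_rot: [[0.053, 0.999, -0.001], [0.999, -0.053, -0.001], [-0.001, -0.001, -1.0]]
wrist_force: [-0.5, 0.5, -1.8]
gripper_width: 0.0326
```

Emit:
step_arm(
  motion=[
    [[-4, -225, 0, -14], [-4, -225, 0, -14], [-4, -225, 0, -14], [-4, -225, 0, -14], [-4, -225, 0, -14]],
  ],
)

```text
t: 37.75
ee_pos: [0.5733, 0.0626, 0.2749]
eef_rot: [[0.299, 0.954, -0.004], [0.954, -0.299, -0.003], [-0.004, -0.003, -1.0]]
wrist_force: [0.3, 0.4, 0.2]
gripper_width: 0.0327
```

Emit:
step_arm(
  motion=[
    [[-4, -225, 0, 0], [-4, -225, 0, 0], [-4, -225, 0, 0], [-4, -225, 0, 0], [-4, -225, 0, 0]],
  ],
)

```text
t: 38.25
ee_pos: [0.5683, -0.1621, 0.2749]
eef_rot: [[0.299, 0.954, -0.004], [0.954, -0.299, -0.001], [-0.003, -0.004, -1.0]]
wrist_force: [0.1, 0.3, -0.6]
gripper_width: 0.0324
```

Emit:
step_arm(
  motion=[
    [[-4, -95, 0, 0], [-4, -95, 0, 0], [-4, -95, 0, 0], [-4, -95, 0, 0], [-4, -95, 0, 0]],
  ],
)

```text
t: 38.75
ee_pos: [0.5661, -0.2495, 0.276]
eef_rot: [[0.292, 0.957, -0.002], [0.957, -0.292, 0.002], [0.001, -0.002, -1.0]]
wrist_force: [0.2, 0.7, -0.1]
gripper_width: 0.0327
```

Emit:
step_arm(
  motion=[
    [[0, 0, 0, 0], [0, 0, 0, 0], [0, 0, 0, 0]],
  ],
)

```text
t: 39.05
ee_pos: [0.5666, -0.2502, 0.2774]
eef_rot: [[0.292, 0.956, 0.0], [0.956, -0.292, 0.0], [0.0, 0.0, -1.0]]
wrist_force: [-1.0, -0.3, 0.1]
gripper_width: 0.0327
```

Emit:
step_arm(
  motion=[
    [[0, -8, 0, 0], [0, -8, -30, 0], [0, -8, -60, 0], [0, -8, -90, 0], [0, -8, -100, 0]],
  ],
)

```text
t: 39.55
ee_pos: [0.5645, -0.2593, 0.1742]
eef_rot: [[0.294, 0.956, -0.005], [0.956, -0.294, 0.001], [0.0, -0.005, -1.0]]
wrist_force: [-1.8, -0.3, -0.3]
gripper_width: 0.033
```

Emit:
step_arm(
  motion=[
    [[0, 0, 0, 0], [0, 0, 0, 0], [0, 0, 0, 0], [0, 0, 0, 0], [0, 0, 0, 0]],
  ],
)

```text
t: 40.05
ee_pos: [0.5668, -0.2593, 0.1783]
eef_rot: [[0.293, 0.956, 0.001], [0.956, -0.293, -0.001], [-0.0, 0.002, -1.0]]
wrist_force: [0.3, -0.1, -0.9]
gripper_width: 0.0325
```

Emit:
step_arm(
  motion=[
    [[-0.4, 1.1, 0, 0], [-0.4, 1.1, -4, 0], [-0.4, 1.1, -9, 0], [-0.4, 1.1, -14, 0], [-0.4, 1.1, -20, 0]],
  ],
)

```text
t: 40.55
ee_pos: [0.5659, -0.258, 0.1567]
eef_rot: [[0.293, 0.956, -0.0], [0.956, -0.293, 0.0], [0.0, -0.0, -1.0]]
wrist_force: [-0.2, 0.1, 0.2]
gripper_width: 0.0325
```

Emit:
step_arm(
  motion=[
    [[0, 0, -4, 0], [0, 0, -8, 0], [0, 0, -12, 0], [0, 0, -16, 0], [0, 0, -20, 0]],
  ],
)

```text
t: 41.05
ee_pos: [0.566, -0.258, 0.137]
eef_rot: [[0.293, 0.956, 0.0], [0.956, -0.293, -0.0], [0.0, 0.0, -1.0]]
wrist_force: [-0.6, 0.5, 0.2]
gripper_width: 0.0324
```

Emit:
step_arm(
  motion=[
    [[0, 0, -5, 0], [0, 0, -9, 0], [0, 0, -13, 0], [0, 0, -17, 0], [0, 0, -19.5, 0]],
  ],
)

```text
t: 41.55
ee_pos: [0.5659, -0.258, 0.1174]
eef_rot: [[0.293, 0.956, -0.0], [0.956, -0.293, 0.0], [0.0, -0.0, -1.0]]
wrist_force: [-1.2, -0.0, 6.9]
gripper_width: 0.0325
```

Emit:
step_arm(
  motion=[
    [[0, 0, 0, 0], [0, 0, 0, 0]],
  ],
)

```text
t: 41.75
ee_pos: [0.566, -0.258, 0.1178]
eef_rot: [[0.293, 0.956, 0.0], [0.956, -0.293, -0.0], [0.0, 0.0, -1.0]]
wrist_force: [0.6, 0.1, -0.1]
gripper_width: 0.0325
```

Emit:
step_arm(
  motion=[
    [[0, 0, 0, 0], [0, 0, 0, 0], [0, 0, 0, 0], [0, 0, 0, 0], [0, 0, 0, 0]],
  ],
  jaw=1,
)

```text
t: 42.25
ee_pos: [0.566, -0.258, 0.1179]
eef_rot: [[0.293, 0.956, 0.0], [0.956, -0.293, -0.0], [0.0, 0.0, -1.0]]
wrist_force: [-0.8, -0.1, 0.0]
gripper_width: 0.0851
```

Emit:
step_arm(
  motion=[
    [[0, 0, 20, 0], [0, 0, 50, 0], [0, 0, 100, 0], [0, 0, 140, 0], [0, 0, 158, 0]],
  ],
)

```text
t: 42.75
ee_pos: [0.5676, -0.2583, 0.2805]
eef_rot: [[0.293, 0.956, 0.006], [0.956, -0.293, -0.002], [-0.0, 0.006, -1.0]]
wrist_force: [0.7, -0.8, -0.4]
gripper_width: 0.0854
```

Emit:
step_arm(
  motion=[
    [[-20, 240, 0, 0], [-20, 240, 0, 0], [-20, 240, 0, 0], [-20, 240, 0, 0], [-20, 240, 0, 0]],
  ],
)

```text
t: 43.25
ee_pos: [0.5453, -0.0149, 0.2762]
eef_rot: [[0.291, 0.957, 0.001], [0.957, -0.291, 0.0], [0.001, 0.001, -1.0]]
wrist_force: [-0.2, -0.0, 0.6]
gripper_width: 0.0858
```

Emit:
step_arm(
  motion=[
    [[0, 100, 0, 0], [0, 100, 0, 0], [0, 100, 0, 0], [0, 100, 0, 0], [0, 100, 0, 0]],
  ],
)

```text
t: 43.75
ee_pos: [0.546, 0.0806, 0.2756]
eef_rot: [[0.295, 0.956, -0.0], [0.956, -0.295, -0.001], [-0.001, -0.0, -1.0]]
wrist_force: [0.4, 0.2, 0.8]
gripper_width: 0.0855
```

```bash
python3 look.py s8; python3 -c "
from h import *
shot('top','top8.png')"
```

```text
blue-rack high pts 843 119.0
yellow 33 mean [ 566.4 -258.3  117.8] circ [ 565.8 -258.8] 13.7
white 49 mean [ 579.6 -206.1  117.5] circ [ 580.7 -207.2] 14.8
green 43 mean [ 594.4 -160.2  118. ] circ [ 596.2 -160.1] 15.2
red 28 mean [ 610.5 -111.4  118. ] circ [ 609.8 -111.2] 11.4
blue-rack high pts 779 127.0
yellow 129 mean [ 568.  -258.5  121.5] circ [ 567.7 -258.1] 14.3
white 126 mean [ 582.3 -210.2  121.1] circ [ 582.4 -210.2] 13.9
green 129 mean [ 597.6 -162.3  121.2] circ [ 597.8 -162. ] 14.1
red 119 mean [ 612.  -114.8  121.3] circ [ 612.3 -114.4] 13.8
[0.5461259  0.08008271 0.27560664] 0.08532370304355794 [ 0.62119296 -1.01983389 -0.52028973] 43.85
```

View pics/s8.png

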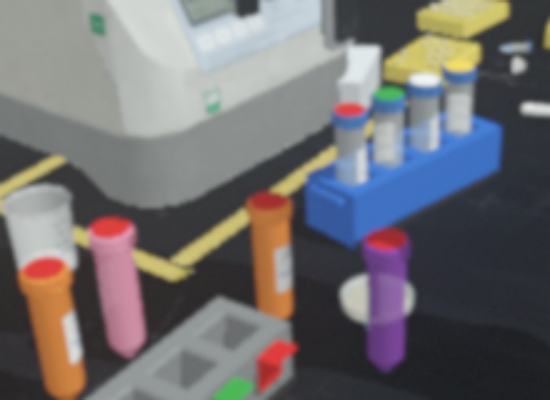

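View pics/top8.png

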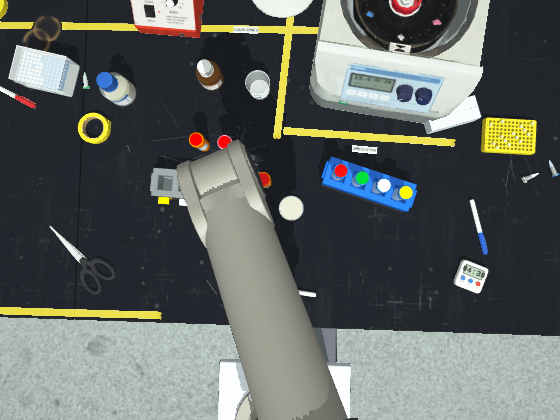

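The blue rack reads, from the left, red (341,171), green (362,178), white (384,186) and yellow (406,192). All four caps measure about 121 mm, as they did when seated before. The gripper is clear and the look-alikes are still standing.

```bash
python3 -c "
from bench import arm
arm.job_done()"
```

```text
the job is handed in; nothing more can be done
```

All four tubes are in the blue rack in reverse order and the job is handed in. From left to right they stand red, green, white, yellow; in the grey rack they stood yellow, white, green, red.

**Last checks:**
- **Seating:** in the top view all four caps read 121.1 to 121.5 mm, the same as when they sat in the grey rack. The side camera read about 118 mm, as it also did at the start.
- **Position:** in the top view each cap is within about 1 mm of its fitted hole centre. The two cameras disagree by 2 to 4 mm, somewhat more than the stated 2 mm calibration. I relied on the top view and the arm's own readings.
- **Force:** the highest wrist force in any reading was about 8 N, a light touch on the hole floor.
- **Clearance and time:** the gripper was open and well clear of the tubes, the look-alike tubes were untouched, and the clock stood at about 44 s of the 144 s allowed.

No check failed.

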